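# Fetch the rotary specimen table from behind the objective tubes

## Task

Set up the microscope: first park all three objective tubes from the storage tray upright on the teal mat, so that none is in the way of the rotary specimen table behind them. Then stand the rotary table in the middle of the white insert of the microscope stage, and only after that put each tube back upright on the middle of the seat of its own colour. Do not knock a tube or the rotary table over, and leave the lens-cleaner bottle standing where it is.

Things in the scene. Friction and masses are not known exactly. Their poses are not given: they have to be found in the camera images.
- tube_red: Loose objective storage tube: grey plastic cylinder 40 mm across with a ribbed red screw lid (42 mm across, the top 22 mm); 92 mm tall overall, about 0.18 kg, closed. Origin at the centre of its underside, z up along the tube. Stands at the start on the red seat.
- tube_yellow: Loose objective storage tube: grey plastic cylinder 40 mm across with a ribbed yellow screw lid (42 mm across, the top 22 mm); 100 mm tall overall, about 0.18 kg, closed. Origin at the centre of its underside, z up along the tube. Stands at the start on the yellow seat.
- tube_blue: Loose objective storage tube: grey plastic cylinder 40 mm across with a ribbed blue screw lid (42 mm across, the top 22 mm); 108 mm tall overall, about 0.18 kg, closed. Origin at the centre of its underside, z up along the tube. Stands at the start on the blue seat.
- seat_red: The red tube's own place: a flat red disc, 58 mm across, 2 mm thick, fixed on the floor of the aluminium storage tray. Origin at the centre of its underside, 6 mm above the table (its top: 8 mm). x points to the back of the tray, z up. The tray is fixed, 180 mm front to back, 204 mm wide; rims above the table: back 36 mm, sides 20, front 12.
- seat_yellow: The yellow tube's own place: a flat yellow disc, 58 mm across, 2 mm thick, fixed on the floor of the aluminium storage tray. Origin at the centre of its underside, 6 mm above the table (its top: 8 mm). x points to the back of the tray, z up. In the tray one seat lies 56 mm in front of the rotary table, the others 60 mm to either side, 16 mm forward of it.
- seat_blue: The blue tube's own place: a flat blue disc, 58 mm across, 2 mm thick, fixed on the floor of the aluminium storage tray. Origin at the centre of its underside, 6 mm above the table (its top: 8 mm). x points to the back of the tray, z up. Which colour is at which of the three seats changes.
- rotary: Loose rotary specimen table, black and dark steel, about 0.28 kg: foot 48 mm across, 14 mm high; above it a ribbed round dial 54 mm across, from 14 to 32 mm height; two steel pins (5 mm across, 17 mm either side of the centre on its y axis) up to 41 mm. Origin at the centre of its underside, z up. Starts in the tray close behind and between the tall tubes, underside 8 mm above the table.
- stage: Black manual XY microscope stage, fixed on the table, 150 by 150 mm on top, with two small micrometer heads low at its sides (reaching out 40 mm). Origin at the centre of its underside on the table, z up. In the middle of its top is a round white insert 84 mm across with printed rings; the insert's flat top is 50 mm above the origin, directly over it.
- mat: Teal mat, 120 mm along its x by 220 mm along its y, 3 mm thick, fixed flat on the table: the side area where the tubes are parked. Origin at the centre of its underside.
- cleaner: Bystander: small closed lens-cleaner bottle with a blue cap, 42 mm across, 110 mm tall, standing on the table beyond the work. Origin at the centre of its underside. (A dark rubber lens blower, 58 mm across and 115 mm tall, and a green-lidded slide box, 82 by 86 mm and 32 mm high, also stand by, clear of the work.)
Things that resemble listed ones, but are neither listed nor needed, are in the scene too. Leave any pink look-alike of the tube_red alone.

How it is judged:
By the outcome, as a careful person would: the job done as asked, in the order asked, and still so for the second after the job is handed in, with the robot touching nothing.
It also fails if it takes over 144 s, if anything falls off the work surface, if the arm or the gripper's body presses on something with over 40 N, if the wrist force passes 120 N, or if a joint passes its speed limit or range.

## Robot

A 6-joint arm with a two-finger parallel gripper is mounted at the origin on the work surface. World frame = base frame: x ahead of the robot, y to its left, z up, the work surface at z = 0. Lengths are in m, angles in rad, forces in N, time in s.
With the tool pointing down it reaches from about 0.35 to 0.925 m from the base axis. Payload 6.4 kg.
Tool frame: the origin (TCP) lies on the centre line of the jaws, within the pads' length; the fingertips stand 25 mm ahead of it and the grasp point (between the pads) lies 6 mm ahead of it; z points along the fingers, y is the direction in which the jaws open and shut (so a half turn about z gives the same grasp; the last joint's range is limited). The gripper opens to 85 mm and grips with 20 to 120 N. Pads are 22 mm wide; open, the fingers measure 114 mm over their backs; the gripper's body (76 mm by 85 mm) begins 54 mm behind the grasp point. The pads swing forward as they close: fully open they stand 13 mm farther back than shut.
Start: joints at [1.157, 0.245, 1.558, -0, 1.339, -0.174], TCP at [0.154, 0.631, 0.256] pointing down, gripper open.
Joint ranges: [-3.13, 3.13], [-1.02, 2.26], [0.13, 2.54], [-0.95, 4.09], [0.21, 2.88], [-2.74, 2.74]. Speed limits (rad/s): [2.57, 2.57, 3.14, 3.14, 3.14, 3.14].

## Interface

Orientations are given as a unit quaternion [x, y, z, w].
In Python, from cell import manip, viewer, nets gives the robot as it stands. The module is installed in compiled form; this text tells all that it offers.
- The arm moves only by the shell command python3 -m creep 'ROWS' [FORCE]. ROWS is a JSON object of lists of equal length, an entry for each row: "rot": the turn, a rotation vector about the tool's x, y, z in rad, a list of three; "linear": the shift along the tool's x, y, z in cm, a list of three; "claw": the finger opening in cm, from 0 to 8.54. In form: {"rot": [[wx, wy, wz], ...], "linear": [[tx, ty, tz], ...], "claw": [claw, ...]}. A call has 1 to 8 rows; each row is the pose to reach, as a shift and turn from the pose measured when the call began, along the tool's axes at that moment; what a row does not reach only later rows make up. A row lasts 1/10 s, in which the tool goes at most 50 mm and 8.59 degrees, less where a joint would pass 70% of its speed; a pose out of reach is approached as far as the arm can. A call with a gripper value outside its range is refused whole. The fingers move at their own pace and stop on an object; FORCE is the grip in N (left out, the last holds). Time passes only in rows, so rows that repeat a pose let the fingers close. It gives the time, the measured TCP pose, the force and the opening at its end, in the units of the state.
- manip.observe(): the state, without advancing time (a new reading comes with each control period).
- viewer.get_image(name): name is "side" or "top"; returns the picture (420x560x3 uint8, blue, green, red); there is no depth.
- viewer.camera_info(name): a dict with "K" (3x3 intrinsics, pixels), "dist" ([k1, k2, p1, p2, k3] as OpenCV has them; the pictures are not rectified), "R" (3x3) and "t" (3): a world point X has camera coordinates R X + t. Camera axes: x right, y down, z forward; pixel columns grow to the right and rows downward; lengths in m; the calibration is good to about 2 mm. A picture is of the moment at which its call begins. camera_info takes no time and is no camera call.
- manip.sign_off(): hands the job in, once; it reports no verdict.
Trained networks look in the newest picture that a camera, given by its name, has taken for a name from the list of things; names that differ only in an ending like _2 or _b are one class to them, and where a whole thing is asked for, a point or a joint stands for the part that bears it (a point fixed in the world has none). Each returns a list of dicts, best first, with "confidence" (0 to 1); they miss things now and then, are a little off and sometimes report something else, mostly with a low value. They report only what shows in the picture. A call takes as long as a camera call. They do not tell look-alikes from the thing itself.
- nets.find_in(camera, label): "xy" ([column, row] in pixels, amid what is visible of it).
- nets.cut_out(camera, label): "region" (420x560 bool, what is visible of it) and "xy" ([column, row] in pixels, amid what is visible of it).
- nets.landmark_of(camera, label): "xy" ([column, row] in pixels: a listed point, or the origin of a listed thing).
The state is a dict: "t": time; "joint_positions": joint angles; "qd": joint speeds; "effort": joint torques, N m; "position": TCP position; "ee_rot": TCP orientation; "force": force on the tool from outside, world axes, zero at the start; "wrist_torque": the same for the moment, N m; "width": opening from 0.0 (shut) to 1.0 (fully open).
Only numpy, scipy, OpenCV 4.12 (cv2) and the standard library are available. Lean on these libraries where they do the work, as an engineer would, in place of code of your own. Each camera call takes 0.05 s, during which the arm holds its last target. There are 200 camera calls.

## Working session

There is one attempt and no reset: what is moved stays moved. The work goes in short steps, Python scripts to look and compute and a shell command to move; the robot and the scene stay as the last step left them, time stands still between calls to the robot, and variables do not carry over. Pictures are saved under pics/ and viewed, about 12 in all and at most 16, crops included, and the job is handed in when it is done.

```bash
mkdir -p pics; cat > h.py <<'E'
import numpy as np, cv2
from cell import manip, viewer, nets
from scipy.spatial.transform import Rotation as Ro
def ray(cam,uv):
    c=viewer.camera_info(cam);K=np.array(c['K']);R=np.array(c['R']);t=np.array(c['t'])
    p=cv2.undistortPoints(np.array([[uv]],float),K,np.array(c['dist'],float))[0,0]
    return -R.T@t, R.T@np.array([p[0],p[1],1.])
def onz(cam,uv,z):
    o,d=ray(cam,uv);return o+d*(z-o[2])/d[2]
def proj(cam,X):
    c=viewer.camera_info(cam);R=np.array(c['R'])
    return cv2.projectPoints(np.array([X],float),cv2.Rodrigues(R)[0],np.array(c['t'],float),np.array(c['K']),np.array(c['dist'],float))[0][0,0]
def tool(X,yaw=None):
    "shift in tool cm to bring TCP to world X"
    s=manip.observe();R=Ro.from_quat(s['ee_rot'])
    return np.round(R.inv().apply(np.array(X)-s['position'])*100,2)
E
python3 - <<'E'
from h import *
s=manip.observe();print(s['t'],s['position'],Ro.from_quat(s['ee_rot']).as_matrix().round(3),s['width'])
for c in('top','side'):
    im=viewer.get_image(c);cv2.imwrite(f'pics/{c}0.png',im)
    i=viewer.camera_info(c);print(c,(-np.array(i['R']).T@i['t']).round(3),np.array(i['K']).round(0).tolist())
for c in('top','side'):
  for l in['tube_red','tube_yellow','tube_blue','seat_red','seat_yellow','seat_blue','rotary','stage','mat','cleaner']:
    print(c,l,[(np.round(d['xy'],1).tolist(),round(d['confidence'],2),onz(c,d['xy'],0.).round(3)[:2].tolist()) for d in nets.landmark_of(c,l)[:3]])
E
```

```text
0.0 [0.15416235 0.63091531 0.25516512] [[-0.971  0.237 -0.001]
 [ 0.237  0.971 -0.002]
 [ 0.    -0.002 -1.   ]] 1.004142053384597
top [ 0.488 -0.018  1.059] [[480.0, 0.0, 282.0], [0.0, 480.0, 206.0], [0.0, 0.0, 1.0]]
side [ 0.186 -0.429  0.609] [[384.0, 0.0, 282.0], [0.0, 384.0, 212.0], [0.0, 0.0, 1.0]]
top tube_red [([224.0, 272.2], 0.94, [0.412, 0.139]), ([257.4, 275.0], 0.8, [0.404, 0.065]), ([355.7, 294.3], 0.68, [0.357, -0.149])]
top tube_yellow [([319.8, 194.5], 0.96, [0.578, -0.077])]
top tube_blue [([266.0, 208.4], 0.91, [0.55, 0.043]), ([144.2, 237.0], 0.51, [0.494, 0.317])]
top seat_red [([318.5, 198.1], 0.24, [0.57, -0.074])]
top seat_yellow [([320.5, 195.4], 0.58, [0.576, -0.078])]
top seat_blue [([265.9, 208.4], 0.59, [0.55, 0.043])]
top rotary []
top stage [([432.4, 230.2], 0.91, [0.492, -0.322]), ([296.1, 218.8], 0.57, [0.526, -0.023])]
top mat [([143.8, 237.1], 0.6, [0.493, 0.318])]
top cleaner [([167.3, 135.5], 0.73, [0.721, 0.262])]
side tube_red [([252.5, 328.2], 0.68, [0.365, -0.155]), ([369.2, 253.2], 0.62, [0.638, -0.198]), ([183.1, 222.1], 0.56, [0.423, 0.142])]
side tube_yellow [([307.4, 232.6], 0.65, [0.592, -0.072])]
side tube_blue [([257.0, 209.9], 0.66, [0.562, 0.054]), ([270.3, 233.4], 0.59, [0.535, -0.018])]
side seat_red [([267.3, 235.7], 0.53, [0.526, -0.019])]
side seat_yellow [([300.1, 234.4], 0.49, [0.577, -0.065])]
side seat_blue [([258.6, 211.7], 0.56, [0.561, 0.048])]
side rotary [([287.8, 216.4], 0.7, [0.596, -0.009])]
side stage [([380.1, 342.9], 0.68, [0.498, -0.326]), ([270.9, 230.8], 0.31, [0.541, -0.014])]
side mat [([172.3, 167.8], 0.71, [0.511, 0.321]), ([304.8, 232.4], 0.34, [0.588, -0.068])]
side cleaner [([251.9, 145.2], 0.65, [0.716, 0.249])]
```

View pics/top0.png

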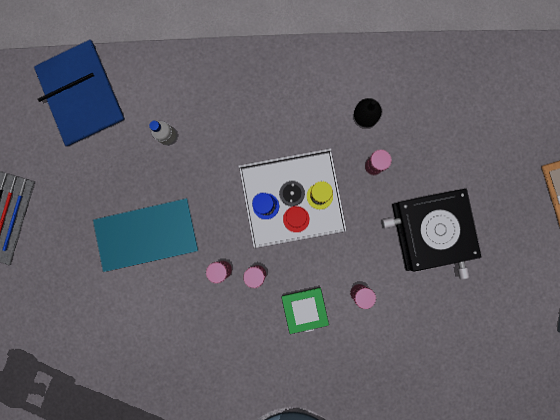

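View pics/side0.png

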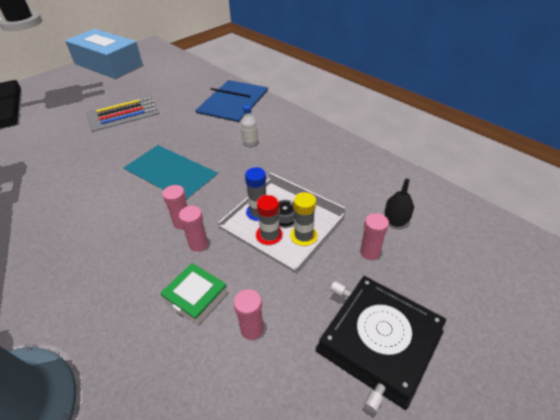

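Top view: red lid (296,219), front seat; blue (265,206), left; yellow (321,194), right; rotary (292,193); mat (146,235); insert (440,230). Candidates for tube_red are (296,219), which is true red and in the tray, and the pinks at (217,272), (254,277), (364,298) and (379,160). I choose (296,219) and check it in a crop.

```bash
cat > m.py <<'E'
from h import *
H={'red':(.092,[(0,6),(174,180)]),'yellow':(.100,[(22,35)]),'blue':(.108,[(110,125)])}
def blobs(im,col,box=None,smin=150):
    h=cv2.cvtColor(im,cv2.COLOR_BGR2HSV);m=np.zeros(im.shape[:2],np.uint8)
    for a,b in H[col][1]: m|=cv2.inRange(h,(a,smin,50),(b,255,255))
    if box: k=np.zeros_like(m);x0,y0,x1,y1=box;k[y0:y1,x0:x1]=1;m*=k
    n,l,st,c=cv2.connectedComponentsWithStats(m)
    return [(c[i],st[i][4],l==i) for i in 1+np.argsort(-st[1:,4])]
def lid(im,cam,col,z0,box):
    "fit lid silhouette: xy such that projected lid centroid matches the blob"
    from scipy.optimize import least_squares
    c,a,_=blobs(im,col,box)[0];h=H[col][0]+z0
    t=np.linspace(0,6.28,40)
    def f(p):
        P=[[p[0]+.021*np.cos(q),p[1]+.021*np.sin(q),z] for z in(h,h-.022) for q in t]
        hull=cv2.convexHull(np.array([proj(cam,x) for x in P],np.float32));m=cv2.moments(hull)
        return [m['m10']/m['m00']-c[0],m['m01']/m['m00']-c[1]]
    r=least_squares(f,onz(cam,c,h)[:2]);return r.x,c.round(1),a
E
python3 - <<'E'
from m import *
it=cv2.imread('pics/top0.png');is_=cv2.imread('pics/side0.png')
for c in H:
    print(c,lid(it,'top',c,.008,(235,150,350,250)),lid(is_,'side',c,.008,(235,150,330,250)))
# mat
h=cv2.cvtColor(it,cv2.COLOR_BGR2HSV);m=cv2.inRange(h,(85,120,40),(100,255,255));n,l,st,c=cv2.connectedComponentsWithStats(m);i=1+st[1:,4].argmax()
P=np.argwhere(l==i)[:,::-1].astype(np.float32);bx=cv2.boxPoints(cv2.minAreaRect(P));print('mat',[onz('top',b,.003)[:2].round(3) for b in bx],onz('top',c[i],.003))
# insert
for cam,im,b in(('top',it,(410,200,470,260)),('side',is_,(345,295,420,365))):
    g=cv2.cvtColor(im,cv2.COLOR_BGR2GRAY)[b[1]:b[3],b[0]:b[2]];n,l,st,c=cv2.connectedComponentsWithStats((g>130).astype(np.uint8));i=1+st[1:,4].argmax()
    H_=cv2.convexHull(np.argwhere(l==i)[:,::-1].astype(np.int32));e=cv2.fitEllipse(H_);print(cam,e,onz(cam,np.array(e[0])+b[:2],.05))
# tray outline rough: dial
print('rot top',onz('top',(292,193),.04))
cr=cv2.resize(np.hstack([it[140:260,225:365],is_[150:270,225:365]]),None,fx=2.8,fy=2.8,interpolation=cv2.INTER_CUBIC);cv2.imwrite('pics/c1.png',cr)
E
```

```text
Traceback (most recent call last):
  File "m.py", line 18, in lid
    r=least_squares(f,onz(cam,c,h)[:2]);return r.x,c.round(1),a
  File "m.py", line 16, in f
    hull=cv2.convexHull(np.array([proj(cam,x) for x in P],np.float32));m=cv2.moments(hull)
                                  ~~~~^^^^^^^
  File "h.py", line 11, in proj
    c=viewer.camera_info(cam);R=np.array(c['R'])
ValueError: time passes only in moves, steps and waits
```

```bash
python3 - <<'E'
s=open('h.py').read()
s=s.replace("def ray(","import functools\n@functools.lru_cache(None)\ndef CI(c): return viewer.camera_info(c)\ndef ray(").replace("c=viewer.camera_info(cam)","c=CI(cam)")
open('h.py','w').write(s)
E
cat > r.py <<'E'
from m import *
it=cv2.imread('pics/top0.png');is_=cv2.imread('pics/side0.png')
for c in H:
    print(c,lid(it,'top',c,.008,(235,150,350,250)),lid(is_,'side',c,.008,(235,150,330,250)))
h=cv2.cvtColor(it,cv2.COLOR_BGR2HSV);m=cv2.inRange(h,(85,120,40),(100,255,255));n,l,st,c=cv2.connectedComponentsWithStats(m);i=1+st[1:,4].argmax()
P=np.argwhere(l==i)[:,::-1].astype(np.float32);bx=cv2.boxPoints(cv2.minAreaRect(P));print('mat',[onz('top',b,.003)[:2].round(3) for b in bx],onz('top',c[i],.003))
for cam,im,b in(('top',it,(410,200,470,260)),('side',is_,(345,295,420,365))):
    g=cv2.cvtColor(im,cv2.COLOR_BGR2GRAY)[b[1]:b[3],b[0]:b[2]];n,l,st,c=cv2.connectedComponentsWithStats((g>130).astype(np.uint8));i=1+st[1:,4].argmax()
    H_=cv2.convexHull(np.argwhere(l==i)[:,::-1].astype(np.int32));e=cv2.fitEllipse(H_);print(cam,e,onz(cam,np.array(e[0])+b[:2],.05))
print('rot top',onz('top',(292,193),.04))
for c,p in(('TL',(240,166)),('TR',(331,150)),('BR',(345,231)),('BL',(254,247))): print(c,onz('top',p,.036 if c[0]=='T' else .012))
cr=cv2.resize(np.hstack([it[140:260,225:365],is_[150:270,225:365]]),None,fx=2.8,fy=2.8,interpolation=cv2.INTER_CUBIC);cv2.imwrite('pics/c1.png',cr)
E
python3 r.py
```

```text
red (array([ 0.52219251, -0.02168216]), array([295.7, 218.8]), np.int32(524)) (array([ 0.52897311, -0.02168517]), array([267.3, 205.6]), np.int32(411))
yellow (array([ 0.56886541, -0.07174049]), array([320.1, 194.8]), np.int32(516)) (array([ 0.57742572, -0.07352879]), array([304.1, 203.3]), np.int32(422))
blue (array([0.55051125, 0.03878491]), array([264.9, 205.1]), np.int32(521)) (array([0.55676867, 0.04389501]), array([255.1, 177.2]), np.int32(331))
mat [array([0.536, 0.437]), array([0.578, 0.22 ]), array([0.462, 0.195]), array([0.419, 0.411])] [0.4984046  0.31404996 0.003     ]
top ((29.89336585998535, 29.144359588623047), (38.402435302734375, 39.33042526245117), 153.7661895751953) [ 0.49396401 -0.32391644  0.05      ]
side ((39.06399154663086, 34.206451416015625), (47.10668182373047, 56.980255126953125), 119.97364807128906) [ 0.49510551 -0.32518819  0.05      ]
rot top [ 0.57929387 -0.01545459  0.04      ]
TL [0.64108478 0.09487755 0.036     ]
TR [ 0.67008248 -0.10168748  0.036     ]
BR [ 0.49580504 -0.12836131  0.012     ]
BL [0.46608735 0.07044282 0.012     ]
```

View pics/c1.png

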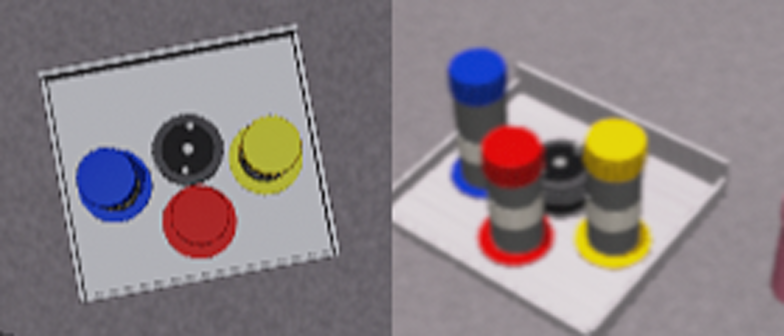

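Crop confirms: the red lid is in the front seat, blue left, yellow right, rotary behind. The tray's yaw is about +8.45°, and the side view fits the seat geometry to about 2 mm. I'll keep the jaws along tray x throughout.

```bash
cat > go.py <<'E'
import sys
from h import *
P=np.array(list(map(float,sys.argv[1:4])));s=manip.observe();R=Ro.from_quat(s['ee_rot']);a=.1475
G=Ro.from_matrix(np.array([[-np.sin(a),np.cos(a),0],[np.cos(a),np.sin(a),0],[0,0,-1]]))
print('t',round(s['t'],2),'pos',np.round(s['position'],4),'w',round(s['width']*8.5,2),'F',np.round(s['force'],1),'| lin',(R.inv().apply(P-s['position'])*100).round(2),'rot',(R.inv()*G).as_rotvec().round(3))
E
python3 -m creep '{"rot":[[0,0,1.185],[0,0,1.185],[0,0,1.185],[0,0,1.185],[0,0,1.185],[0,0,1.185],[0,0,1.185],[0,0,1.185]],"linear":[[-51.6,-54.6,0],[-51.6,-54.6,0],[-51.6,-54.6,0],[-51.6,-54.6,0],[-51.6,-54.6,0],[-51.6,-54.6,0],[-51.6,-54.6,0],[-51.6,-54.6,0]],"claw":[6.4,6.4,6.4,6.4,6.4,6.4,6.4,6.4]}' 40; python3 go.py .5265 -.022 .22
```

```text
t: 1.9
position: [0.3528, 0.282, 0.2566]
ee_rot: [0.656, 0.755, 0.001, 0.0]
force: [1.4, 0.4, 0.1]
width: 0.75
t 1.9 pos [0.3528 0.282  0.2566] w 6.38 F [1.4 0.4 0.1] | lin [-32.54  12.93   3.67] rot [ 0.001 -0.    -0.007]
```

```bash
python3 -m creep '{"rot":[[0,0,-0.007],[0,0,-0.007],[0,0,-0.007],[0,0,-0.007],[0,0,-0.007],[0,0,-0.007],[0,0,-0.007],[0,0,-0.007]],"linear":[[-32.5,12.9,3.7],[-32.5,12.9,3.7],[-32.5,12.9,3.7],[-32.5,12.9,3.7],[-32.5,12.9,3.7],[-32.5,12.9,3.7],[-32.5,12.9,3.7],[-32.5,12.9,3.7]],"claw":[6.4,6.4,6.4,6.4,6.4,6.4,6.4,6.4]}'; python3 go.py .5265 -.022 .092
```

```text
t: 2.7
position: [0.5278, -0.0261, 0.2194]
ee_rot: [0.655, 0.756, 0.0, 0.001]
force: [-0.6, 0.9, 0.3]
width: 0.747
t 2.7 pos [ 0.5278 -0.0261  0.2194] w 6.35 F [-0.6  0.9  0.3] | lin [ 0.43 -0.09 12.74] rot [ 0.001  0.001 -0.005]
```

```bash
python3 -m creep '{"rot":[[0,0,-0.005],[0,0,-0.005],[0,0,-0.005],[0,0,-0.005],[0,0,-0.005],[0,0,-0.005],[0,0,-0.005],[0,0,-0.005]],"linear":[[0.4,-0.1,3],[0.4,-0.1,6],[0.4,-0.1,9],[0.4,-0.1,11.5],[0.4,-0.1,12.7],[0.4,-0.1,12.7],[0.4,-0.1,12.7],[0.4,-0.1,12.7]],"claw":[6.4,6.4,6.4,6.4,6.4,6.4,5.0,3]}' 40
python3 -m creep '{"rot":[[0,0,0],[0,0,0],[0,0,0]],"linear":[[0,0,0],[0,0,0],[0,0,0]],"claw":[3,3,3]}'; python3 go.py .511 .251 .25
python3 - <<'E'
from h import *
a=viewer.get_image('side')[130:290,180:380];b=viewer.get_image('top')[140:300,200:400]
cv2.imwrite('pics/g1.png',cv2.resize(np.hstack([a,b]),None,fx=2,fy=2))
E
```

```text
t: 3.5
position: [0.5279, -0.0225, 0.0944]
ee_rot: [0.653, 0.757, 0.001, 0.002]
force: [-0.2, 0.1, -2.3]
width: 0.478
t: 3.8
position: [0.528, -0.0226, 0.0947]
ee_rot: [0.653, 0.757, 0.001, 0.003]
force: [0.0, 0.7, -1.1]
width: 0.474
t 3.8 pos [ 0.528  -0.0226  0.0947] w 4.03 F [ 0.   0.7 -1.1] | lin [ 27.28   2.42 -15.58] rot [ 0.005  0.002 -0.   ]
```

View pics/g1.png

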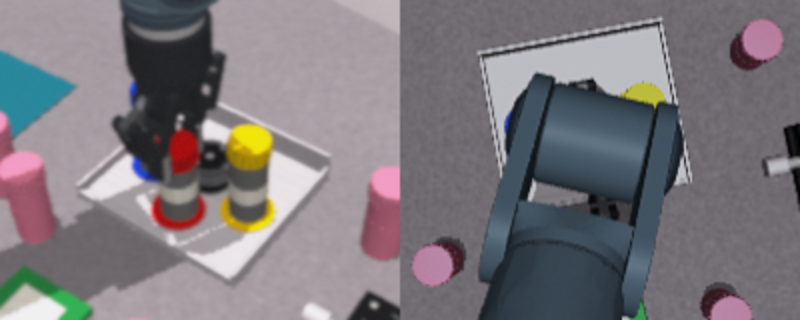

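```bash
python3 -m creep '{"rot":[[0,0,0],[0,0,0],[0,0,0],[0,0,0],[0,0,0],[0,0,0],[0,0,0],[0,0,0]],"linear":[[0,0,-2],[0,0,-5],[0,0,-9],[2,0,-12.5],[6,0.5,-14],[10.5,1,-14],[15,1.5,-14],[19.5,2,-14]],"claw":[3,3,3,3,3,3,3,3]}'
python3 go.py .511 .251 .0915
```

```text
t: 4.7
position: [0.5178, 0.1751, 0.2341]
ee_rot: [0.653, 0.757, 0.001, 0.002]
force: [0.2, -0.3, -1.6]
width: 0.477
t 4.7 pos [0.5178 0.1751 0.2341] w 4.05 F [ 0.2 -0.3 -1.6] | lin [ 7.64  0.37 14.25] rot [ 0.005  0.002 -0.001]
```

```bash
python3 -m creep '{"rot":[[0.005,0.002,0],[0.005,0.002,0],[0.005,0.002,0],[0.005,0.002,0],[0.005,0.002,0],[0.005,0.002,0],[0.005,0.002,0],[0.005,0.002,0]],"linear":[[4,0.4,0],[7.6,0.4,2],[7.6,0.4,5],[7.6,0.4,8.5],[7.6,0.4,11.5],[7.6,0.4,13],[7.6,0.4,13.7],[7.6,0.4,14]],"claw":[3,3,3,3,3,3,3,3]}'
python3 go.py .511 .251 .0900
```

```text
t: 5.5
position: [0.5118, 0.2507, 0.0942]
ee_rot: [0.653, 0.757, 0.0, 0.0]
force: [0.3, 0.2, -2.7]
width: 0.475
t 5.5 pos [0.5118 0.2507 0.0942] w 4.04 F [ 0.3  0.2 -2.7] | lin [ 0.04 -0.07  0.42] rot [ 0.     0.    -0.001]
```

Lower the last 4 mm watching the force, then release and retreat.

```bash
python3 -m creep '{"rot":[[0,0,0],[0,0,0],[0,0,0],[0,0,0]],"linear":[[0,0,0.2],[0,0,0.35],[0,0,0.45],[0,0,0.45]],"claw":[3,3,3,3]}'
python3 go.py .556 .042 .24
```

```text
t: 5.9
position: [0.512, 0.2507, 0.0902]
ee_rot: [0.653, 0.757, 0.0, 0.0]
force: [1.0, -0.7, -2.1]
width: 0.479
t 5.9 pos [0.512  0.2507 0.0902] w 4.07 F [ 1.  -0.7 -2.1] | lin [-21.29   1.32 -14.98] rot [ 0.001  0.    -0.001]
```

```bash
python3 -m creep '{"rot":[[0,0,0],[0,0,0],[0,0,0]],"linear":[[0,0,0.1],[0,0,0.15],[0,0,0.15]],"claw":[3,3,3]}'
python3 -m creep '{"rot":[[0,0,0],[0,0,0],[0,0,0],[0,0,0],[0,0,0],[0,0,0],[0,0,0],[0,0,0]],"linear":[[0,0,0],[0,0,0],[0,0,0],[0,0,0],[0,0,-2],[0,0,-5],[0,0,-9],[0,0,-13]],"claw":[4.4,5,5.6,6.4,6.4,6.4,6.4,6.4]}'
python3 go.py .5555 .0425 .24
```

```text
t: 6.2
position: [0.5124, 0.2509, 0.0893]
ee_rot: [0.653, 0.757, 0.001, 0.001]
force: [-1.1, -0.3, 2.7]
width: 0.475
t: 7.0
position: [0.5116, 0.2507, 0.2202]
ee_rot: [0.653, 0.757, 0.0, 0.0]
force: [0.4, 0.3, 0.5]
width: 0.752
t 7.0 pos [0.5116 0.2507 0.2202] w 6.39 F [0.4 0.3 0.5] | lin [-21.23   1.3   -1.98] rot [ 0.001 -0.    -0.001]
```

```bash
python3 -m creep '{"rot":[[0,0,0],[0,0,0],[0,0,0],[0,0,0],[0,0,0],[0,0,0],[0,0,0],[0,0,0]],"linear":[[-4,0.3,-1],[-8.5,0.6,-1],[-13,0.9,-1],[-17.5,1.2,-1],[-21.2,1.3,-1],[-21.2,1.3,-1],[-21.2,1.3,-1],[-21.2,1.3,1]],"claw":[6.4,6.4,6.4,6.4,6.4,6.4,6.4,6.4]}'
python3 - <<'E'
from m import *
im=viewer.get_image('side');cv2.imwrite('pics/s2.png',im);print(lid(im,'side','red',.003,(120,110,235,230)))
im=viewer.get_image('top');cv2.imwrite('pics/t2.png',im);print(lid(im,'top','red',.003,(130,170,230,260)))
E
python3 go.py .5555 .0425 .110
```

```text
t: 7.8
position: [0.5572, 0.0435, 0.2128]
ee_rot: [0.653, 0.757, 0.002, 0.003]
force: [0.2, 0.5, -0.3]
width: 0.747
(array([0.51324026, 0.25212834]), array([181.5, 152. ]), np.int32(267))
(array([0.5115199 , 0.25180785]), array([162.4, 227.6]), np.int32(354))
t 7.9 pos [0.5537 0.0443 0.2076] w 6.36 F [-0.8 -0.1 -0.8] | lin [-0.22  0.2   9.76] rot [-0.004 -0.002  0.001]
```

```bash
python3 -c "
import cv2,numpy as np
cv2.imwrite('pics/v2.png',np.hstack([cv2.imread('pics/s2.png')[80:330,80:400],cv2.imread('pics/t2.png')[90:340,100:400]]))"
```

```text
(no output)
```

View pics/v2.png

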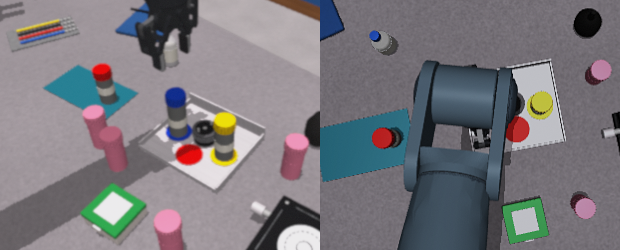

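Red stands upright on the mat (crop pixel 102,85), and both cameras agree with the TCP to about 1 mm. Blue next.

```bash
python3 -m creep '{"rot":[[0,0,0],[0,0,0],[0,0,0],[0,0,0],[0,0,0],[0,0,0],[0,0,0],[0,0,0]],"linear":[[-0.2,0.2,2],[-0.2,0.2,5],[-0.2,0.2,7.5],[-0.2,0.2,9],[-0.2,0.2,9.7],[-0.2,0.2,9.7],[-0.2,0.2,9.7],[-0.2,0.2,9.7]],"claw":[6.4,6.4,6.4,6.4,6.4,6.4,5.0,3]}' 40
python3 -m creep '{"rot":[[0,0,0],[0,0,0],[0,0,0]],"linear":[[0,0,0],[0,0,0],[0,0,0]],"claw":[3,3,3]}'; python3 go.py .486 .379 .25
```

```text
t: 8.7
position: [0.5566, 0.0426, 0.1124]
ee_rot: [0.653, 0.758, -0.0, -0.001]
force: [-1.1, 0.3, 0.4]
width: 0.478
t: 9.0
position: [0.5565, 0.0426, 0.1124]
ee_rot: [0.653, 0.758, -0.0, -0.001]
force: [-0.5, -1.0, 0.6]
width: 0.477
t 9.0 pos [0.5565 0.0426 0.1124] w 4.06 F [-0.5 -1.   0.6] | lin [ 34.32  -2.03 -13.72] rot [-0.002 -0.001  0.001]
```

```bash
python3 -m creep '{"rot":[[0,0,0],[0,0,0],[0,0,0],[0,0,0],[0,0,0],[0,0,0],[0,0,0],[0,0,0]],"linear":[[0,0,-2],[0,0,-5],[0,0,-9],[2,0,-12.5],[6,-0.4,-14],[10.5,-0.7,-14],[15,-1,-14],[19.5,-1.2,-14]],"claw":[3,3,3,3,3,3,3,3]}'
python3 -m creep '{"rot":[[0,0,0],[0,0,0],[0,0,0],[0,0,0],[0,0,0],[0,0,0],[0,0,0]],"linear":[[4.5,-0.2,0],[9,-0.4,0],[13,-0.6,0],[14.5,-0.8,0],[14.6,-0.8,0.5],[14.6,-0.8,2],[14.6,-0.8,5]],"claw":[3,3,3,3,3,3,3]}'
python3 go.py .486 .379 .1068
```

```text
t: 9.8
position: [0.5153, 0.235, 0.2526]
ee_rot: [0.653, 0.757, -0.0, -0.001]
force: [1.1, -0.4, -2.7]
width: 0.478
t: 10.5
position: [0.4875, 0.3775, 0.2037]
ee_rot: [0.654, 0.757, 0.002, 0.0]
force: [-1.0, 0.4, -2.5]
width: 0.477
t 10.5 pos [0.4875 0.3775 0.2037] w 4.05 F [-1.   0.4 -2.5] | lin [ 0.15 -0.15  9.69] rot [ 0.003 -0.002 -0.001]
```

```bash
python3 -m creep '{"rot":[[0,0,0],[0,0,0],[0,0,0],[0,0,0],[0,0,0],[0,0,0],[0,0,0],[0,0,0]],"linear":[[0.1,-0.1,3],[0.1,-0.1,6],[0.1,-0.1,8],[0.1,-0.1,9],[0.1,-0.1,9.3],[0.1,-0.1,9.5],[0.1,-0.1,9.65],[0.1,-0.1,9.65]],"claw":[3,3,3,3,3,3,3,3]}'
python3 go.py .486 .379 .1068
```

```text
t: 11.3
position: [0.4872, 0.3788, 0.1082]
ee_rot: [0.654, 0.757, 0.002, 0.0]
force: [1.0, 0.6, -2.2]
width: 0.476
t 11.3 pos [0.4872 0.3788 0.1082] w 4.04 F [ 1.   0.6 -2.2] | lin [ 0.03 -0.11  0.14] rot [ 0.004 -0.002 -0.001]
```

```bash
python3 -m creep '{"rot":[[0,0,0],[0,0,0],[0,0,0],[0,0,0]],"linear":[[0,0,0.08],[0,0,0.14],[0,0,0.17],[0,0,0.17]],"claw":[3,3,3,3]}'
python3 -m creep '{"rot":[[0,0,0],[0,0,0],[0,0,0],[0,0,0],[0,0,0],[0,0,0],[0,0,0],[0,0,0]],"linear":[[0,0,0],[0,0,0],[0,0,0],[0,0,0],[0,0,-2],[0,0,-5],[0,0,-9],[0,0,-11]],"claw":[4.4,5,5.6,6.4,6.4,6.4,6.4,6.4]}'
python3 go.py .5755 -.0735 .235
```

```text
t: 11.7
position: [0.4876, 0.3792, 0.1073]
ee_rot: [0.654, 0.757, 0.003, 0.001]
force: [-0.5, 1.2, 2.2]
width: 0.475
t: 12.5
position: [0.4882, 0.3795, 0.2212]
ee_rot: [0.653, 0.757, 0.005, 0.002]
force: [0.0, 0.2, 0.5]
width: 0.752
t 12.5 pos [0.4882 0.3795 0.2212] w 6.39 F [0.  0.2 0.5] | lin [-46.08   2.04  -1.57] rot [ 0.01  -0.005 -0.001]
```

```bash
python3 -m creep '{"rot":[[0.01,-0.005,0],[0.01,-0.005,0],[0.01,-0.005,0],[0.01,-0.005,0],[0.01,-0.005,0],[0.01,-0.005,0],[0.01,-0.005,0],[0.01,-0.005,0]],"linear":[[-5,0.2,-1.5],[-10,0.4,-1.5],[-15,0.6,-1.5],[-20,0.8,-1.5],[-25,1,-1.5],[-30,1.3,-1.5],[-35,1.6,-1.5],[-40,1.8,-1.5]],"claw":[6.4,6.4,6.4,6.4,6.4,6.4,6.4,6.4]}'
python3 go.py .576 -.0745 .103
```

```text
t: 13.3
position: [0.5637, -0.0126, 0.2347]
ee_rot: [0.654, 0.757, 0.0, 0.0]
force: [1.0, -0.9, 0.2]
width: 0.75
t 13.3 pos [ 0.5637 -0.0126  0.2347] w 6.37 F [ 1.  -0.9  0.2] | lin [-6.3   0.3  13.17] rot [ 0.001  0.    -0.001]
```

```bash
python3 -m creep '{"rot":[[0,0,0],[0,0,0],[0,0,0],[0,0,0],[0,0,0],[0,0,0],[0,0,0],[0,0,0]],"linear":[[-4,0.2,0],[-6.3,0.3,0],[-6.3,0.3,2],[-6.3,0.3,6],[-6.3,0.3,10],[-6.3,0.3,12.5],[-6.3,0.3,13],[-6.3,0.3,13.1]],"claw":[6.4,6.4,6.4,6.4,6.4,6.4,6.4,6.4]}'
python3 -m creep '{"rot":[[0,0,0],[0,0,0],[0,0,0],[0,0,0],[0,0,0],[0,0,0]],"linear":[[0,0,0],[0,0,0],[0,0,0],[0,0,0],[0,0,0],[0,0,0]],"claw":[5.4,4.4,3,3,3,3]}' 40; python3 go.py .498 .315 .25
```

```text
t: 14.1
position: [0.5758, -0.0744, 0.1034]
ee_rot: [0.654, 0.757, -0.0, -0.0]
force: [-0.2, 0.1, 0.3]
width: 0.748
t: 14.7
position: [0.577, -0.0749, 0.1057]
ee_rot: [0.653, 0.757, 0.0, 0.002]
force: [-1.8, 0.0, 6.7]
width: 0.479
t 14.7 pos [ 0.577  -0.0749  0.1057] w 4.07 F [-1.8  0.   6.7] | lin [ 39.7   -2.09 -14.5 ] rot [ 0.003  0.002 -0.001]
```

```bash
python3 -m creep '{"rot":[[0,0,0],[0,0,0],[0,0,0],[0,0,0],[0,0,0],[0,0,0],[0,0,0],[0,0,0]],"linear":[[0,0,-2],[0,0,-5],[0,0,-9],[1,0,-12.5],[4,-0.2,-14.5],[8,-0.4,-14.5],[12.5,-0.7,-14.5],[17,-0.9,-14.5]],"claw":[3,3,3,3,3,3,3,3]}'
python3 -m creep '{"rot":[[0,0,0],[0,0,0],[0,0,0],[0,0,0],[0,0,0],[0,0,0],[0,0,0],[0,0,0]],"linear":[[4.5,-0.2,0],[9,-0.5,0],[13.5,-0.7,0],[17.5,-0.9,0],[20.5,-1.1,0],[22.2,-1.2,0],[22.5,-1.2,0],[22.5,-1.2,2]],"claw":[3,3,3,3,3,3,3,3]}'
python3 go.py .499 .315 .1007
```

```text
t: 15.5
position: [0.5422, 0.0935, 0.2508]
ee_rot: [0.654, 0.757, 0.001, 0.002]
force: [0.4, 0.0, -2.6]
width: 0.478
t: 16.3
position: [0.4996, 0.3148, 0.2334]
ee_rot: [0.654, 0.757, 0.004, 0.004]
force: [0.3, 0.1, -1.7]
width: 0.479
t 16.3 pos [0.4996 0.3148 0.2334] w 4.07 F [ 0.3  0.1 -1.7] | lin [ 0.04 -0.2  13.27] rot [ 0.01   0.001 -0.001]
```

```bash
python3 -m creep '{"rot":[[0.01,0,0],[0.01,0,0],[0.01,0,0],[0.01,0,0],[0.01,0,0],[0.01,0,0],[0.01,0,0],[0.01,0,0]],"linear":[[0,-0.1,3],[0,-0.1,6.5],[0,-0.1,9.5],[0,-0.1,11.5],[0,-0.1,12.5],[0,-0.1,12.9],[0,-0.1,13],[0,-0.1,13]],"claw":[3,3,3,3,3,3,3,3]}'
python3 go.py .499 .315 .1005
```

```text
t: 17.1
position: [0.5009, 0.3148, 0.1047]
ee_rot: [0.654, 0.757, 0.001, 0.001]
force: [0.6, -0.0, -1.9]
width: 0.48
t 17.1 pos [0.5009 0.3148 0.1047] w 4.08 F [ 0.6 -0.  -1.9] | lin [ 0.05 -0.19  0.42] rot [ 0.002  0.    -0.002]
```

```bash
python3 -m creep '{"rot":[[0,0,0],[0,0,0],[0,0,0],[0,0,0],[0,0,0]],"linear":[[0,0,0.2],[0,0,0.35],[0,0,0.45],[0,0,0.5],[0,0,0.5]],"claw":[3,3,3,3,3]}'
python3 go.py .499 .315 .1005
```

```text
t: 17.6
position: [0.5013, 0.3151, 0.1007]
ee_rot: [0.654, 0.757, 0.001, 0.001]
force: [-3.1, -0.5, 6.3]
width: 0.477
t 17.6 pos [0.5013 0.3151 0.1007] w 4.06 F [-3.1 -0.5  6.3] | lin [ 0.02 -0.23  0.02] rot [ 0.003  0.    -0.002]
```

Contact. Release, and look at the bare seats and the rotary from here (the top view of the tray should be free).

```bash
python3 -m creep '{"rot":[[0,0,0],[0,0,0],[0,0,0],[0,0,0],[0,0,0],[0,0,0],[0,0,0],[0,0,0]],"linear":[[0,0,0],[0,0,0],[0,0,0],[0,0,0],[0,0,-2],[0,0,-5],[0,0,-9],[0,0,-12]],"claw":[4.4,5,5.6,6.4,6.4,6.4,6.4,6.4]}'
cat > seats.py <<'E'
from m import *
a=viewer.get_image('top');b=viewer.get_image('side');cv2.imwrite('pics/t3.png',a);cv2.imwrite('pics/s3.png',b)
for cam,im,bx in(('top',a,(235,150,350,260)),('side',b,(225,160,340,260))):
    for c in H:
        try: p,n,m=blobs(im,c,bx)[0];print(cam,c,p.round(1),n,onz(cam,p,.008).round(4))
        except Exception as e: print(cam,c,e)
for c in H:
  for cam,im,bx in(('top',a,(90,170,232,280)),('side',b,(100,100,235,230))):
    try: print(cam,c,lid(im,cam,c,.003,bx))
    except Exception as e: print(cam,c,e)
cv2.imwrite('pics/v3.png',np.hstack([cv2.resize(a[140:260,225:365],None,fx=2.8,fy=2.8,interpolation=cv2.INTER_CUBIC),cv2.resize(b[100:270,100:350],(494,336),interpolation=cv2.INTER_CUBIC)])[:, :800])
E
python3 seats.py
```

```text
t: 18.4
position: [0.5014, 0.3152, 0.223]
ee_rot: [0.654, 0.757, 0.002, 0.002]
force: [0.5, 0.6, 0.4]
width: 0.753
top red [295.8 218.8] 524 [ 0.5254 -0.0222  0.008 ]
top yellow [319.5 196. ] 517 [ 0.574  -0.0755  0.008 ]
top blue [265.7 206. ] 519 [0.5552 0.0431 0.008 ]
side red [268.8 234.1] 416 [ 0.5268 -0.0229  0.008 ]
side yellow [303.4 235. ] 421 [ 0.5756 -0.0758  0.008 ]
side blue [258.7 211.1] 337 [0.5569 0.0424 0.008 ]
top red (array([0.51147893, 0.25196502]), array([162.3, 227.6]), np.int32(356))
side red (array([0.51263259, 0.25195825]), array([181.3, 152.1]), np.int32(268))
top yellow (array([0.50006584, 0.31598538]), array([130.5, 233.9]), np.int32(368))
side yellow (array([0.50066992, 0.31623164]), array([161. , 140.1]), np.int32(261))
top blue (array([0.49215421, 0.36612372]), array([105.2, 238.3]), np.int32(30))
side blue (array([0.48831224, 0.38116872]), array([141.5, 128.7]), np.int32(231))
```

View pics/v3.png

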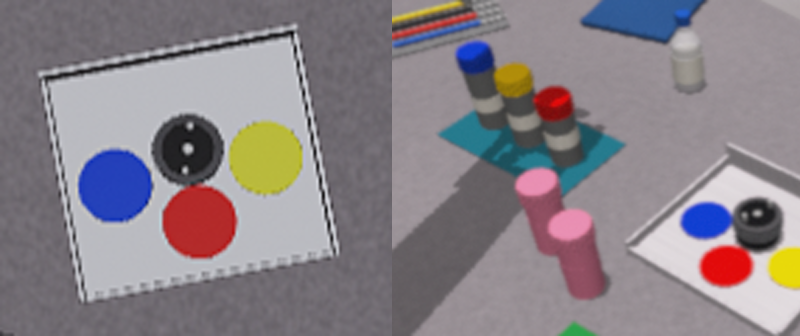

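All three tubes stand on the mat; the seats are bare and their measured spacing matches the given geometry to about 1 mm. Rotary next, at (0.5805,-0.0148).

```bash
python3 go.py .5805 -.0148 .18; python3 -m creep '{"rot":[[0,0,0],[0,0,0],[0,0,0],[0,0,0],[0,0,0],[0,0,0],[0,0,0],[0,0,0]],"linear":[[-5,0.4,0],[-10,0.8,0],[-15,1.2,0],[-20,1.7,0],[-25,2.1,1],[-30,2.6,3],[-33.5,3,4],[-33.8,3,4]],"claw":[7.4,7.4,7.4,7.4,7.4,7.4,7.4,7.4]}';python3 go.py .5805 -.0148 .04
```

```text
t 18.5 pos [0.5036 0.3161 0.2266] w 6.34 F [ 0.5 -0.4  0.6] | lin [-33.87   2.73   4.62] rot [ 0.013 -0.002 -0.002]
t: 19.3
position: [0.5821, -0.0176, 0.183]
ee_rot: [0.656, 0.755, 0.004, 0.002]
force: [0.4, 1.1, 0.6]
width: 0.872
t 19.3 pos [ 0.5821 -0.0176  0.183 ] w 7.41 F [0.4 1.1 0.6] | lin [ 0.26 -0.25 14.3 ] rot [ 0.009 -0.003 -0.007]
```

```bash
python3 -m creep '{"rot":[[0.009,-0.003,-0.007],[0.009,-0.003,-0.007],[0.009,-0.003,-0.007],[0.009,-0.003,-0.007],[0.009,-0.003,-0.007],[0.009,-0.003,-0.007]],"linear":[[0.25,-0.2,2],[0.25,-0.2,6],[0.25,-0.2,9.5],[0.25,-0.2,11.5],[0.25,-0.2,11.7],[0.25,-0.2,11.7]],"claw":[7.4,7.4,7.4,7.4,7.4,7.4]}';python3 go.py .5805 -.0148 .04
```

```text
t: 19.9
position: [0.5805, -0.0143, 0.0658]
ee_rot: [0.653, 0.758, -0.0, -0.001]
force: [-0.1, 0.5, -0.5]
width: 0.87
t 19.9 pos [ 0.5805 -0.0143  0.0658] w 7.4 F [-0.1  0.5 -0.5] | lin [-0.05 -0.01  2.58] rot [-0.001 -0.     0.001]
```

```bash
python3 -m creep '{"rot":[[0,0,0],[0,0,0],[0,0,0],[0,0,0]],"linear":[[0,0,1.2],[0,0,2.2],[0,0,2.55],[0,0,2.55]],"claw":[7.4,7.4,7.4,7.4]}' 30
python3 -m creep '{"rot":[[0,0,0],[0,0,0],[0,0,0],[0,0,0],[0,0,0],[0,0,0],[0,0,0],[0,0,0]],"linear":[[0,0,0],[0,0,0],[0,0,0],[0,0,0],[0,0,0],[0,0,0],[0,0,0],[0,0,0]],"claw":[6.8,6.3,5.8,5.4,4.5,4.5,4.5,4.5]}' 40;python3 go.py .5805 -.0148 .1
python3 - <<'E'
from h import *
cv2.imwrite('pics/g2.png',cv2.resize(viewer.get_image('side')[130:290,180:380],None,fx=3,fy=3))
E
```

```text
t: 20.3
position: [0.58, -0.0142, 0.0396]
ee_rot: [0.653, 0.758, -0.001, -0.001]
force: [-0.4, -0.4, 0.3]
width: 0.866
t: 21.1
position: [0.5805, -0.0143, 0.0403]
ee_rot: [0.653, 0.758, -0.0, -0.001]
force: [-1.3, -0.1, 6.1]
width: 0.605
t 21.1 pos [ 0.5805 -0.0143  0.0403] w 5.14 F [-1.3 -0.1  6.1] | lin [-0.05 -0.02 -5.97] rot [-0.001 -0.001  0.001]
```

View pics/g2.png

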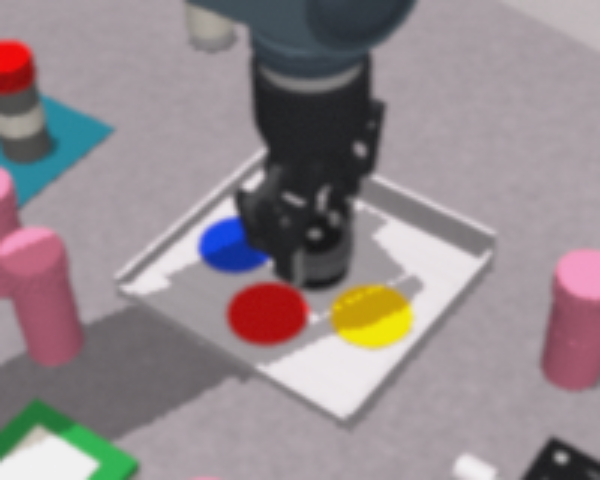

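```bash
python3 -m creep '{"rot":[[0,0,0],[0,0,0],[0,0,0],[0,0,0],[0,0,0],[0,0,0],[0,0,0],[0,0,0]],"linear":[[0,0,-2],[0,0,-5],[0,0,-9],[0,0,-13],[-2,-0.9,-15.5],[-6,-2.7,-16],[-10,-4.5,-16],[-14,-6.2,-16]],"claw":[4.5,4.5,4.5,4.5,4.5,4.5,4.5,4.5]}'
python3 go.py .4945 -.3245 .15
```

```text
t: 21.95
position: [0.5389, -0.1629, 0.1995]
ee_rot: [0.653, 0.758, -0.0, -0.001]
force: [0.7, -0.6, -2.7]
width: 0.603
t 21.95 pos [ 0.5389 -0.1629  0.1995] w 5.13 F [ 0.7 -0.6 -2.7] | lin [-15.33  -6.78   4.95] rot [-0.002 -0.001  0.001]
```

```bash
python3 -m creep '{"rot":[[0,0,0],[0,0,0],[0,0,0],[0,0,0],[0,0,0],[0,0,0],[0,0,0],[0,0,0]],"linear":[[-4,-1.8,0],[-8,-3.5,0],[-12,-5.3,0],[-14.5,-6.5,1],[-15.3,-6.8,3],[-15.3,-6.8,6],[-15.3,-6.8,8],[-15.3,-6.8,8]],"claw":[4.5,4.5,4.5,4.5,4.5,4.5,4.5,4.5]}'
python3 go.py .4945 -.3245 .0823
python3 - <<'E'
from h import *
a=viewer.get_image('side')[250:420,280:480];b=viewer.get_image('top')[160:330,330:530]
cv2.imwrite('pics/g3.png',cv2.resize(np.hstack([a,b]),None,fx=2,fy=2))
E
```

```text
t: 22.75
position: [0.4915, -0.3219, 0.1146]
ee_rot: [0.653, 0.758, -0.0, -0.006]
force: [0.6, 0.7, -3.3]
width: 0.603
t 22.75 pos [ 0.4915 -0.3219  0.1146] w 5.13 F [ 0.6  0.7 -3.3] | lin [-0.33  0.29  3.23] rot [-0.008 -0.009  0.001]
```

View pics/g3.png

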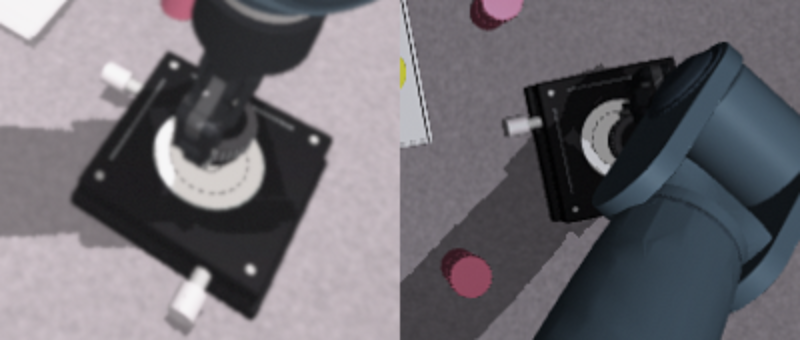

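```bash
python3 -m creep '{"rot":[[-0.008,-0.009,0],[-0.008,-0.009,0],[-0.008,-0.009,0],[-0.008,-0.009,0],[-0.008,-0.009,0],[-0.008,-0.009,0],[-0.008,-0.009,0],[-0.008,-0.009,0]],"linear":[[-0.3,0.3,0.5],[-0.3,0.3,1.3],[-0.3,0.3,2],[-0.3,0.3,2.5],[-0.3,0.3,2.75],[-0.3,0.3,2.9],[-0.3,0.3,2.9],[-0.3,0.3,2.9]],"claw":[4.5,4.5,4.5,4.5,4.5,4.5,4.5,4.5]}'
python3 go.py .4945 -.3245 .0823
```

```text
t: 23.65
position: [0.4973, -0.3264, 0.0901]
ee_rot: [0.652, 0.758, -0.0, 0.004]
force: [0.5, -0.1, -2.5]
width: 0.602
t 23.65 pos [ 0.4973 -0.3264  0.0901] w 5.12 F [ 0.5 -0.1 -2.5] | lin [ 0.24 -0.25  0.78] rot [0.005 0.007 0.002]
```

```bash
python3 -m creep '{"rot":[[0.005,0.007,0],[0.005,0.007,0],[0.005,0.007,0],[0.005,0.007,0],[0.005,0.007,0]],"linear":[[0.24,-0.25,0.2],[0.24,-0.25,0.4],[0.24,-0.25,0.5],[0.24,-0.25,0.55],[0.24,-0.25,0.55]],"claw":[4.5,4.5,4.5,4.5,4.5]}'
python3 go.py .4945 -.3245 .082
```

```text
t: 24.15
position: [0.4945, -0.3245, 0.0845]
ee_rot: [0.653, 0.758, 0.0, -0.0]
force: [0.3, -0.3, -3.4]
width: 0.603
t 24.15 pos [ 0.4945 -0.3245  0.0845] w 5.12 F [ 0.3 -0.3 -3.4] | lin [-0.    0.    0.25] rot [ 0.    -0.     0.002]
```

```bash
python3 -m creep '{"rot":[[0,0,0],[0,0,0],[0,0,0],[0,0,0],[0,0,0]],"linear":[[0,0,0.1],[0,0,0.18],[0,0,0.23],[0,0,0.26],[0,0,0.26]],"claw":[4.5,4.5,4.5,4.5,4.5]}'
python3 go.py .4945 -.3245 .082
```

```text
t: 24.65
position: [0.4944, -0.3244, 0.0823]
ee_rot: [0.652, 0.758, 0.0, -0.0]
force: [-2.1, 1.6, 2.0]
width: 0.604
t 24.65 pos [ 0.4944 -0.3244  0.0823] w 5.14 F [-2.1  1.6  2. ] | lin [-0.01  0.    0.03] rot [-0.    -0.     0.002]
```

Contact at the predicted height. Release, rise, and swing clear to check.

```bash
python3 -m creep '{"rot":[[0,0,0],[0,0,0],[0,0,0],[0,0,0],[0,0,0],[0,0,0],[0,0,0],[0,0,0]],"linear":[[0,0,0],[0,0,0],[0,0,0],[0,0,0],[0,0,-1.5],[0,0,-5],[0,0,-9],[0,0,-13]],"claw":[5.6,6.2,6.8,7.4,7.4,7.4,7.4,7.4]}'
python3 -m creep '{"rot":[[0,0,0],[0,0,0],[0,0,0],[0,0,0],[0,0,0],[0,0,0],[0,0,0],[0,0,0]],"linear":[[5,1,-1],[10,1.5,-1],[15,2,-2],[20,2.5,-2],[25,3,-2],[30,3.5,-2],[35,4,-2],[40,4.5,-2]],"claw":[6.4,6.4,6.4,6.4,6.4,6.4,6.4,6.4]}'
python3 - <<'E'
from h import *
a=viewer.get_image('side');b=viewer.get_image('top');cv2.imwrite('pics/s4.png',a);cv2.imwrite('pics/t4.png',b)
for c in('top','side'):
    print(c,[(d['xy'],round(d['confidence'],2),onz(c,d['xy'],.05).round(4)) for d in nets.landmark_of(c,'rotary')[:2]])
    print([(d['xy'],d['region'].sum(),onz(c,d['xy'],.073).round(4)) for d in nets.cut_out(c,'rotary')[:1]])
cv2.imwrite('pics/v4.png',cv2.resize(np.hstack([a[280:380,320:440],b[180:280,380:500]]),None,fx=3.3,fy=3.3,interpolation=cv2.INTER_CUBIC))
E
python3 go.py .512 .2513 .2
```

```text
t: 25.45
position: [0.4944, -0.3244, 0.2148]
ee_rot: [0.652, 0.758, 0.0, 0.0]
force: [-0.0, -0.8, -0.4]
width: 0.865
t: 26.25
position: [0.4795, 0.0747, 0.2362]
ee_rot: [0.653, 0.758, 0.001, 0.001]
force: [1.6, 0.0, 0.3]
width: 0.746
top [([440.8, 230.9], 0.93, array([ 0.4902, -0.3257,  0.05  ]))]
[]
side [([385.7, 326.9], 0.66, array([ 0.5002, -0.3247,  0.05  ])), ([271.2, 232.3], 0.28, array([ 0.5094, -0.0512,  0.05  ]))]
[([388.4, 322.8], np.int64(1183), array([ 0.4958, -0.3279,  0.073 ]))]
t 26.55 pos [0.48   0.072  0.2354] w 6.36 F [ 0.2 -0.7 -0.3] | lin [17.26  5.81  3.53] rot [0.001 0.001 0.001]
```

View pics/v4.png

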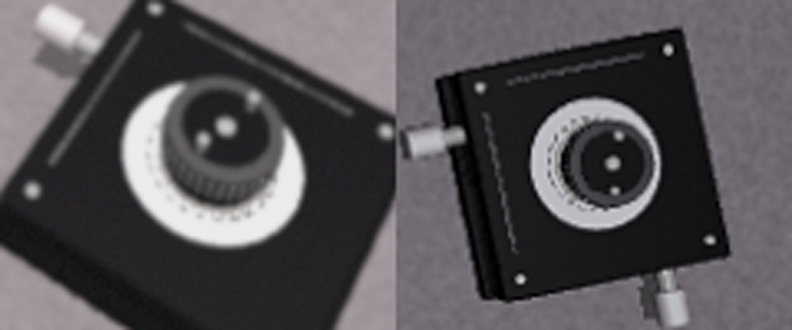

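```bash
python3 - <<'E'
from h import *
b=cv2.imread('pics/t4.png');s=cv2.imread('pics/s4.png')
c=(.4945,-.3245)
print(proj('top',(*c,.082)),proj('side',(*c,.082)),proj('side',(*c,.05)))
# dial outline fit: dark on white edge unreliable; print ring of expected dial over image
def draw(cam,im,z,r):
    for q in np.linspace(0,6.28,60):
        p=(proj(cam,(c[0]+r*np.cos(q),c[1]+r*np.sin(q),z))-off)*8;cv2.circle(o,tuple(int(v) for v in p),1,(0,255,0) if z>.06 else (0,0,255),-1)
outs=[]
for cam,im,off in(('top',b,(415,205)),('side',s,(355,300))):
    off=np.array(off);o=cv2.resize(im[off[1]:off[1]+60,off[0]:off[0]+50+10],None,fx=8,fy=8,interpolation=cv2.INTER_CUBIC)[:,:400 if 0 else 480]
    draw(cam,o,.082,.027);draw(cam,o,.05,.042);outs.append(cv2.resize(o,(400,400)))
cv2.imwrite('pics/v5.png',np.hstack(outs))
E
```

```text
[444.89333113 228.64635476] [387.0790432  318.91615407] [383.47233789 329.17302622]
```

View pics/v5.png

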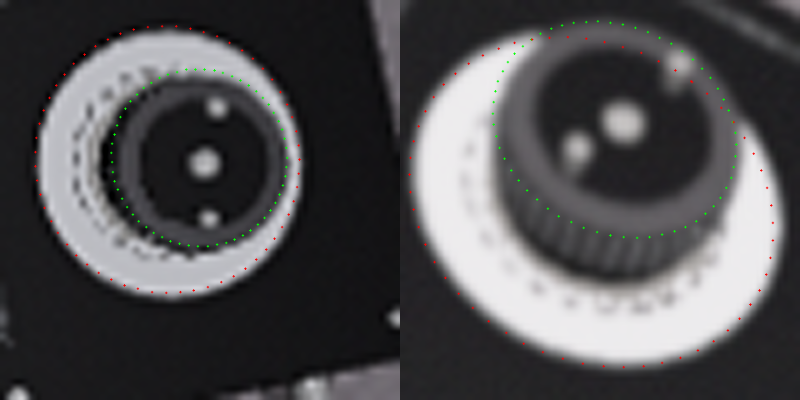

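Both overlays agree: the rotary sits within about 1.5 mm of the insert's middle. Tubes go back now, red first.

```bash
python3 -m creep '{"rot":[[0,0,0],[0,0,0],[0,0,0],[0,0,0],[0,0,0],[0,0,0],[0,0,0],[0,0,0]],"linear":[[4.5,1.5,0],[9,3,0],[13.5,4.5,1],[17.2,5.8,3],[17.2,5.8,6],[17.2,5.8,7],[17.2,5.8,7],[17.2,5.8,7]],"claw":[6.4,6.4,6.4,6.4,6.4,6.4,6.4,6.4]}';python3 go.py .512 .251 .0895
```

```text
t: 27.35
position: [0.513, 0.2494, 0.1664]
ee_rot: [0.654, 0.757, 0.001, 0.001]
force: [0.1, 0.1, 0.2]
width: 0.746
t 27.35 pos [0.513  0.2494 0.1664] w 6.34 F [0.1 0.1 0.2] | lin [ 0.17 -0.1   7.69] rot [ 0.002  0.001 -0.002]
```

```bash
python3 -m creep '{"rot":[[0,0,0],[0,0,0],[0,0,0],[0,0,0],[0,0,0],[0,0,0],[0,0,0],[0,0,0]],"linear":[[0.1,-0.1,2.5],[0.1,-0.1,5.5],[0.1,-0.1,7.3],[0.1,-0.1,7.7],[0.1,-0.1,7.7],[0.1,-0.1,7.7],[0.1,-0.1,7.7],[0.1,-0.1,7.7]],"claw":[6.4,6.4,6.4,6.4,6.4,5.4,4.4,3]}' 40
python3 -m creep '{"rot":[[0,0,0],[0,0,0],[0,0,0]],"linear":[[0,0,0],[0,0,0],[0,0,0]],"claw":[3,3,3]}'; python3 go.py .526 -.0232 .25
```

```text
t: 28.15
position: [0.5131, 0.2506, 0.0914]
ee_rot: [0.654, 0.757, 0.002, 0.002]
force: [-1.4, -0.5, 5.8]
width: 0.48
t: 28.45
position: [0.5131, 0.2506, 0.0915]
ee_rot: [0.654, 0.757, 0.002, 0.002]
force: [-0.1, 0.2, -0.0]
width: 0.48
t 28.45 pos [0.5131 0.2506 0.0915] w 4.08 F [-0.1  0.2 -0. ] | lin [-27.28  -2.63 -15.86] rot [ 0.005  0.    -0.002]
```

```bash
python3 -m creep '{"rot":[[0,0,0],[0,0,0],[0,0,0],[0,0,0],[0,0,0],[0,0,0],[0,0,0],[0,0,0]],"linear":[[0,0,-2],[0,0,-5],[0,0,-9],[-2,-0.2,-12.5],[-6,-0.6,-13],[-10.5,-1,-13],[-15,-1.5,-13],[-19.5,-2,-13]],"claw":[3,3,3,3,3,3,3,3]}'
python3 -m creep '{"rot":[[0.005,0,0],[0.005,0,0],[0.005,0,0],[0.005,0,0],[0.005,0,0],[0.005,0,0],[0.005,0,0],[0.005,0,0]],"linear":[[-4,-0.4,0],[-6.8,-0.6,0],[-7.8,-0.6,1],[-7.8,-0.6,3.5],[-7.8,-0.6,7],[-7.8,-0.6,9],[-7.8,-0.6,10],[-7.8,-0.6,10]],"claw":[3,3,3,3,3,3,3,3]}'
python3 go.py .526 -.0232 .0965
```

```text
t: 29.25
position: [0.5206, 0.0532, 0.2212]
ee_rot: [0.653, 0.757, 0.002, 0.002]
force: [0.8, -0.6, -2.1]
width: 0.476
t: 30.05
position: [0.5253, -0.0239, 0.1192]
ee_rot: [0.653, 0.757, -0.001, -0.002]
force: [-0.2, -0.1, -2.2]
width: 0.476
t 30.05 pos [ 0.5253 -0.0239  0.1192] w 4.05 F [-0.2 -0.1 -2.2] | lin [0.06 0.09 2.27] rot [-0.004 -0.001 -0.   ]
```

```bash
python3 -m creep '{"rot":[[-0.004,0,0],[-0.004,0,0],[-0.004,0,0],[-0.004,0,0],[-0.004,0,0],[-0.004,0,0],[-0.004,0,0]],"linear":[[0.05,0.08,1],[0.05,0.08,1.7],[0.05,0.08,2.05],[0.05,0.08,2.2],[0.05,0.08,2.3],[0.05,0.08,2.35],[0.05,0.08,2.35]],"claw":[3,3,3,3,3,3,3]}'
python3 go.py .526 -.0232 .0965
```

```text
t: 30.75
position: [0.5262, -0.0234, 0.0965]
ee_rot: [0.653, 0.757, 0.001, -0.0]
force: [-2.7, -0.4, 3.9]
width: 0.478
t 30.75 pos [ 0.5262 -0.0234  0.0965] w 4.07 F [-2.7 -0.4  3.9] | lin [ 0.03 -0.02  0.  ] rot [ 0.001 -0.001 -0.   ]
```

Contact. Release; go to yellow (middle of the mat).

```bash
python3 -m creep '{"rot":[[0,0,0],[0,0,0],[0,0,0],[0,0,0],[0,0,0],[0,0,0],[0,0,0],[0,0,0]],"linear":[[0,0,0],[0,0,0],[0,0,0],[0,0,0],[0,0,-2],[0,0,-5],[0,0,-9],[0,0,-12]],"claw":[4.4,5,5.6,6.4,6.4,6.4,6.4,6.4]}'
python3 go.py .501 .315 .17
python3 -m creep '{"rot":[[0,0,0],[0,0,0],[0,0,0],[0,0,0],[0,0,0],[0,0,0],[0,0,0],[0,0,0]],"linear":[[4.5,0.3,0],[9,0.6,0],[13.5,0.9,0],[18,1.3,0],[22.5,1.7,0],[27,2,0],[31,2.4,0],[33.5,2.5,1]],"claw":[6.4,6.4,6.4,6.4,6.4,6.4,6.4,6.4]}';python3 go.py .501 .3152 .1015
```

```text
t: 31.55
position: [0.5266, -0.0237, 0.2187]
ee_rot: [0.653, 0.757, 0.001, 0.001]
force: [1.1, -0.6, 0.7]
width: 0.752
t 31.55 pos [ 0.5266 -0.0237  0.2187] w 6.39 F [ 1.1 -0.6  0.7] | lin [33.87  2.43  4.89] rot [ 0.002 -0.    -0.   ]
t: 32.35
position: [0.5025, 0.3144, 0.2104]
ee_rot: [0.652, 0.758, 0.003, 0.001]
force: [0.8, -0.5, 0.6]
width: 0.75
t 32.35 pos [0.5025 0.3144 0.2104] w 6.37 F [ 0.8 -0.5  0.6] | lin [ 0.08 -0.2  10.89] rot [ 0.006 -0.002  0.002]
```

```bash
python3 -m creep '{"rot":[[0.005,0,0],[0.005,0,0],[0.005,0,0],[0.005,0,0],[0.005,0,0],[0.005,0,0],[0.005,0,0],[0.005,0,0]],"linear":[[0.1,-0.15,2.5],[0.1,-0.15,5.5],[0.1,-0.15,8.5],[0.1,-0.15,10.3],[0.1,-0.15,10.8],[0.1,-0.15,10.8],[0.1,-0.15,10.8],[0.1,-0.15,10.8]],"claw":[6.4,6.4,6.4,6.4,6.4,6.4,5.4,4.4]}' 40
python3 -m creep '{"rot":[[0,0,0],[0,0,0],[0,0,0],[0,0,0]],"linear":[[0,0,0],[0,0,0],[0,0,0],[0,0,0]],"claw":[3,3,3,3]}'; python3 go.py .5758 -.0765 .25
```

```text
t: 33.15
position: [0.5024, 0.3158, 0.104]
ee_rot: [0.652, 0.758, 0.002, 0.0]
force: [-1.4, -0.0, -0.1]
width: 0.519
t: 33.55
position: [0.5026, 0.3158, 0.1042]
ee_rot: [0.652, 0.758, 0.002, 0.0]
force: [-0.0, -0.3, 0.5]
width: 0.477
t 33.55 pos [0.5026 0.3158 0.1042] w 4.05 F [-0.  -0.3  0.5] | lin [-39.85   1.46 -14.66] rot [ 0.004 -0.002  0.002]
```

```bash
python3 -m creep '{"rot":[[0,0,0],[0,0,0],[0,0,0],[0,0,0],[0,0,0],[0,0,0],[0,0,0],[0,0,0]],"linear":[[0,0,-2],[0,0,-5],[0,0,-9],[-1,0,-12.5],[-5,0.2,-14],[-9.5,0.3,-14],[-14,0.5,-14],[-18.5,0.7,-14]],"claw":[3,3,3,3,3,3,3,3]}'
python3 -m creep '{"rot":[[0.004,0,0],[0.004,0,0],[0.004,0,0],[0.004,0,0],[0.004,0,0],[0.004,0,0],[0.004,0,0],[0.004,0,0]],"linear":[[-4.5,0.2,0],[-9,0.4,0],[-13.5,0.6,0],[-17.5,0.7,0],[-20.2,0.8,0],[-21.3,0.8,1],[-21.3,0.8,3],[-21.3,0.8,6]],"claw":[3,3,3,3,3,3,3,3]}'
python3 go.py .575 -.0758 .1092
```

```text
t: 34.35
position: [0.5363, 0.132, 0.2437]
ee_rot: [0.652, 0.758, 0.002, 0.0]
force: [1.3, -0.9, -2.6]
width: 0.473
t: 35.15
position: [0.5769, -0.0772, 0.1834]
ee_rot: [0.652, 0.758, 0.001, 0.0]
force: [0.4, -0.8, -3.2]
width: 0.472
t 35.15 pos [ 0.5769 -0.0772  0.1834] w 4.01 F [ 0.4 -0.8 -3.2] | lin [ 0.16 -0.19  7.42] rot [ 0.003 -0.001  0.002]
```

```bash
python3 -m creep '{"rot":[[0.003,0,0],[0.003,0,0],[0.003,0,0],[0.003,0,0],[0.003,0,0],[0.003,0,0],[0.003,0,0],[0.003,0,0]],"linear":[[0.15,-0.15,2],[0.15,-0.15,4.5],[0.15,-0.15,6.2],[0.15,-0.15,6.9],[0.15,-0.15,7],[0.15,-0.15,7],[0.15,-0.15,7],[0.15,-0.15,7]],"claw":[3,3,3,3,3,3,3,3]}'
python3 go.py .575 -.0758 .1092
```

```text
t: 35.95
position: [0.5761, -0.076, 0.1145]
ee_rot: [0.652, 0.758, 0.001, 0.0]
force: [0.4, 0.5, -2.2]
width: 0.471
t 35.95 pos [ 0.5761 -0.076   0.1145] w 4.0 F [ 0.4  0.5 -2.2] | lin [ 0.04 -0.11  0.53] rot [ 0.001 -0.     0.002]
```

```bash
python3 -m creep '{"rot":[[0,0,0],[0,0,0],[0,0,0],[0,0,0],[0,0,0],[0,0,0]],"linear":[[0,-0.1,0.2],[0,-0.1,0.35],[0,-0.1,0.47],[0,-0.1,0.55],[0,-0.1,0.6],[0,-0.1,0.6]],"claw":[3,3,3,3,3,3]}'
python3 go.py .575 -.0758 .1092
```

```text
t: 36.55
position: [0.5752, -0.0764, 0.1093]
ee_rot: [0.652, 0.758, 0.0, 0.0]
force: [-3.8, 0.9, 5.0]
width: 0.475
t 36.55 pos [ 0.5752 -0.0764  0.1093] w 4.04 F [-3.8  0.9  5. ] | lin [ 0.06 -0.02  0.01] rot [ 0.001 -0.     0.002]
```

Contact. Release; go to blue.

```bash
python3 -m creep '{"rot":[[0,0,0],[0,0,0],[0,0,0],[0,0,0],[0,0,0],[0,0,0],[0,0,0],[0,0,0]],"linear":[[0,0,0],[0,0,0],[0,0,0],[0,0,0],[0,0,-2],[0,0,-5],[0,0,-9],[0,0,-12]],"claw":[4.4,5,5.6,6.4,6.4,6.4,6.4,6.4]}'
python3 go.py .488 .380 .22
python3 -m creep '{"rot":[[0,0,0],[0,0,0],[0,0,0],[0,0,0],[0,0,0],[0,0,0],[0,0,0],[0,0,0]],"linear":[[4.8,-0.2,0],[9.6,-0.4,0],[14.4,-0.6,0],[19.2,-0.8,0],[24,-1,0],[28.8,-1.2,0],[33.6,-1.4,0],[38.4,-1.6,0]],"claw":[6.4,6.4,6.4,6.4,6.4,6.4,6.4,6.4]}'
python3 go.py .488 .380 .17
```

```text
t: 37.35
position: [0.5756, -0.0765, 0.2316]
ee_rot: [0.652, 0.758, 0.001, 0.001]
force: [-0.1, -0.2, 0.6]
width: 0.747
t 37.35 pos [ 0.5756 -0.0765  0.2316] w 6.35 F [-0.1 -0.2  0.6] | lin [46.45 -1.85  1.12] rot [0.003 0.001 0.002]
t: 38.15
position: [0.5017, 0.3027, 0.2313]
ee_rot: [0.652, 0.758, 0.001, 0.001]
force: [1.4, 0.9, -0.2]
width: 0.749
t 38.15 pos [0.5017 0.3027 0.2313] w 6.37 F [ 1.4  0.9 -0.2] | lin [ 7.85 -0.23  6.13] rot [0.004 0.001 0.003]
```

```bash
python3 -m creep '{"rot":[[0.004,0,0],[0.004,0,0],[0.004,0,0],[0.004,0,0],[0.004,0,0],[0.004,0,0],[0.004,0,0],[0.004,0,0]],"linear":[[4,-0.1,0],[7,-0.2,0],[7.8,-0.2,1],[7.8,-0.2,3],[7.8,-0.2,6],[7.8,-0.2,6.5],[7.8,-0.2,6.5],[7.8,-0.2,6.5]],"claw":[6.4,6.4,6.4,6.4,6.4,6.4,6.4,6.4]}'
python3 go.py .488 .380 .109
```

```text
t: 38.95
position: [0.4892, 0.3794, 0.1675]
ee_rot: [0.652, 0.758, 0.0, 0.001]
force: [0.1, -1.0, -0.4]
width: 0.75
t 38.95 pos [0.4892 0.3794 0.1675] w 6.38 F [ 0.1 -1.  -0.4] | lin [ 0.08 -0.12  5.85] rot [0.001 0.    0.002]
```

```bash
python3 -m creep '{"rot":[[0,0,0],[0,0,0],[0,0,0],[0,0,0],[0,0,0],[0,0,0],[0,0,0],[0,0,0]],"linear":[[0.1,-0.1,2],[0.1,-0.1,4.5],[0.1,-0.1,5.7],[0.1,-0.1,5.9],[0.1,-0.1,5.9],[0.1,-0.1,5.9],[0.1,-0.1,5.9],[0.1,-0.1,5.9]],"claw":[6.4,6.4,6.4,6.4,6.4,5.4,4.4,3]}' 40
python3 -m creep '{"rot":[[0,0,0],[0,0,0],[0,0,0]],"linear":[[0,0,0],[0,0,0],[0,0,0]],"claw":[3,3,3]}'; python3 go.py .556 .0425 .25
```

```text
t: 39.75
position: [0.4887, 0.3807, 0.1101]
ee_rot: [0.652, 0.758, 0.001, 0.001]
force: [-1.6, -0.2, 5.4]
width: 0.474
t: 40.05
position: [0.4887, 0.3808, 0.1101]
ee_rot: [0.652, 0.758, 0.001, 0.001]
force: [-0.7, -1.0, 0.5]
width: 0.48
t 40.05 pos [0.4887 0.3808 0.1101] w 4.08 F [-0.7 -1.   0.5] | lin [-34.44   1.66 -14.01] rot [ 0.003 -0.001  0.002]
```

Seat contact expected at TCP z 0.1151.

```bash
python3 -m creep '{"rot":[[0,0,0],[0,0,0],[0,0,0],[0,0,0],[0,0,0],[0,0,0],[0,0,0],[0,0,0]],"linear":[[0,0,-2],[0,0,-5],[0,0,-9],[-1,0,-12],[-5,0.2,-13],[-9.5,0.4,-13],[-14,0.6,-13],[-18.5,0.8,-13]],"claw":[3,3,3,3,3,3,3,3]}'
python3 -m creep '{"rot":[[0.003,0,0],[0.003,0,0],[0.003,0,0],[0.003,0,0],[0.003,0,0],[0.003,0,0],[0.003,0,0],[0.003,0,0]],"linear":[[-4.5,0.2,0],[-9,0.4,0],[-13,0.6,0],[-15.5,0.8,0],[-16,0.8,1.5],[-16,0.8,4.5],[-16,0.8,7],[-16,0.8,8]],"claw":[3,3,3,3,3,3,3,3]}'
python3 go.py .556 .0425 .1151
```

```text
t: 40.85
position: [0.5235, 0.1972, 0.2395]
ee_rot: [0.652, 0.758, 0.001, 0.001]
force: [0.2, -0.3, -2.4]
width: 0.476
t: 41.65
position: [0.5528, 0.0413, 0.1552]
ee_rot: [0.652, 0.758, -0.002, -0.003]
force: [-0.5, -0.2, -2.8]
width: 0.479
t 41.65 pos [0.5528 0.0413 0.1552] w 4.07 F [-0.5 -0.2 -2.8] | lin [0.06 0.37 4.01] rot [-0.007 -0.003  0.003]
```

```bash
python3 -m creep '{"rot":[[-0.007,-0.003,0],[-0.007,-0.003,0],[-0.007,-0.003,0],[-0.007,-0.003,0],[-0.007,-0.003,0],[-0.007,-0.003,0],[-0.007,-0.003,0]],"linear":[[0.05,0.3,1],[0.05,0.3,2],[0.05,0.3,3],[0.05,0.3,3.5],[0.05,0.3,3.6],[0.05,0.3,3.6],[0.05,0.3,3.6]],"claw":[3,3,3,3,3,3,3]}'
python3 go.py .556 .0425 .1151
```

```text
t: 42.35
position: [0.5559, 0.0422, 0.1199]
ee_rot: [0.652, 0.758, 0.0, 0.001]
force: [-0.4, -0.7, -1.7]
width: 0.476
t 42.35 pos [0.5559 0.0422 0.1199] w 4.05 F [-0.4 -0.7 -1.7] | lin [0.03 0.01 0.48] rot [0.001 0.001 0.003]
```

```bash
python3 -m creep '{"rot":[[0,0,0],[0,0,0],[0,0,0],[0,0,0],[0,0,0],[0,0,0]],"linear":[[0,0,0.2],[0,0,0.32],[0,0,0.42],[0,0,0.5],[0,0,0.55],[0,0,0.55]],"claw":[3,3,3,3,3,3]}'
python3 go.py .556 .0425 .1151
```

```text
t: 42.95
position: [0.5561, 0.0421, 0.1152]
ee_rot: [0.652, 0.758, 0.0, 0.001]
force: [-2.7, -0.3, 4.4]
width: 0.474
t 42.95 pos [0.5561 0.0421 0.1152] w 4.03 F [-2.7 -0.3  4.4] | lin [ 0.04 -0.01  0.01] rot [0.001 0.001 0.003]
```

```bash
python3 -m creep '{"rot":[[0,0,0],[0,0,0],[0,0,0],[0,0,0],[0,0,0],[0,0,0],[0,0,0],[0,0,0]],"linear":[[0,0,0],[0,0,0],[0,0,0],[0,0,0],[0,0,-2],[0,0,-5],[0,0,-9],[0,0,-12]],"claw":[4.4,5,5.6,6.4,6.4,6.4,6.4,6.4]}'
python3 -m creep '{"rot":[[0,0,0],[0,0,0],[0,0,0],[0,0,0],[0,0,0],[0,0,0],[0,0,0],[0,0,0]],"linear":[[4.5,-0.6,0],[9,-1.2,0],[13.5,-2,0],[18,-3,0],[22,-4,0],[26,-5,0],[27,-5,0],[27,-5,0]],"claw":[6.4,6.4,6.4,6.4,6.4,6.4,6.4,6.4]}'
python3 - <<'E'
from m import *
a=viewer.get_image('side');b=viewer.get_image('top');cv2.imwrite('pics/s6.png',a);cv2.imwrite('pics/t6.png',b)
S={'red':(.526,-.0226),'yellow':(.575,-.0757),'blue':(.556,.0428)}
for c in H: print(c,'side lid',lid(a,'side',c,.008,(225,150,330,250))[0],'seat',S[c])
v=[]
for cam,im,o in(('side',a,(220,150)),('top',b,(232,145))):
    u=cv2.resize(im[o[1]:o[1]+110,o[0]:o[0]+120],(400,367),interpolation=cv2.INTER_CUBIC);k=400/120
    for c in H:
        for z,r in((.008,.029),(.008+H[c][0],.021)):
            for q in np.linspace(0,6.28,40):
                p=(proj(cam,(S[c][0]+r*np.cos(q),S[c][1]+r*np.sin(q),z))-o)*k;cv2.circle(u,tuple(int(x) for x in p),1,(0,255,0),-1)
    v.append(u)
cv2.imwrite('pics/v6.png',np.hstack(v));cv2.imwrite('pics/v7.png',np.hstack([cv2.resize(b,(400,300)),cv2.resize(a,(400,300))]))
E
```

```text
t: 43.75
position: [0.5564, 0.0421, 0.2374]
ee_rot: [0.652, 0.758, 0.001, 0.001]
force: [0.6, 0.4, 0.1]
width: 0.748
t: 44.55
position: [0.4661, 0.3026, 0.2369]
ee_rot: [0.651, 0.759, 0.001, 0.002]
force: [0.5, -0.3, -0.1]
width: 0.749
red side lid [ 0.52554888 -0.02147419] seat (0.526, -0.0226)
yellow side lid [ 0.57537205 -0.07605558] seat (0.575, -0.0757)
blue side lid [0.55626963 0.04255266] seat (0.556, 0.0428)
```

View pics/v6.png

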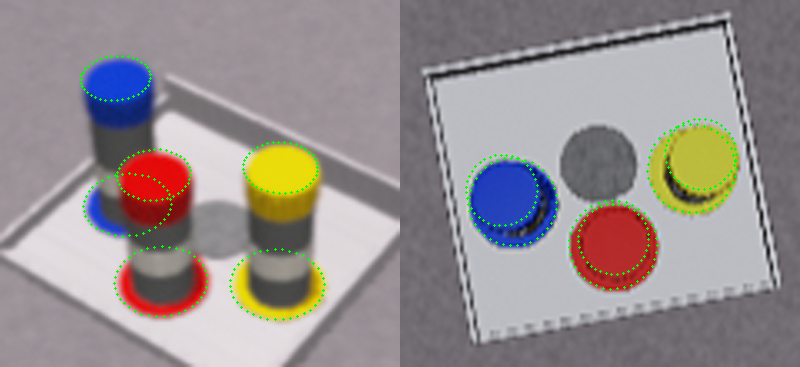

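View pics/v7.png

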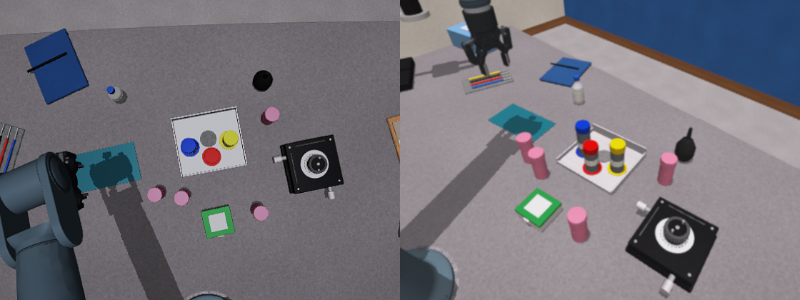

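The tubes stand upright on their own seats, about 1 mm off the seat centres. The rotary is on the insert, the bottle is still standing, and the arm is clear.

```bash
python3 -c "
from cell import manip
print(manip.sign_off())"
```

```text
the job is handed in; nothing more can be done
None
```

The job is done and handed in at about 44.7 s of the 144 s allowed. I parked red, blue and yellow upright on the teal mat, then stood the rotary table on the white insert. After that I put red, yellow and blue back on their own seats.

- **Tubes:** in the last side picture, fitted lid positions agree with the measured seat centres to about 1 mm, and all three tubes are upright. In the top picture I only compared the outlines by eye, and they match.
- **Rotary table:** drawn outlines in both cameras put it within about 1.5 mm of the insert's middle. The trained network's points for it were up to 5 mm apart between the cameras, so I went by the outlines.
- **Disagreements:** the two cameras differed by up to 8 mm in the first tube measurement, because each lid and its same-coloured seat merged in the top view. Once the seats were bare, the cameras agreed to about 2 mm. The gripper reads about 2 mm narrower than the stated lid and dial sizes.
- **Bystanders and forces:** the cleaner bottle, look-alikes and other bystanders look unmoved by eye; I did not measure them again. The wrist force stayed below 10 N in every reading I took.

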